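Divide the pot: one full turn of the turntable, three clicks of the index knob, and hold

TASK

On the potter's dividing stand, take the upright handle of the turntable and turn it clockwise (seen from above) through one full turn, back to where it began. Then turn the index knob clockwise by its bar, counting the clicks, to its third stop and not past it, and finish while still gripping the knob's bar there: do not let go. Leave the other things on the bench where they are.

Things in the scene. Friction and masses are not known exactly. Their poses are not given: they have to be found in the camera images.
- turntable_centre (a point): Turntable: aluminium disc, diameter 190 mm, 12 thick, a small clay cup covered in little eggs fixed at its middle (diameter about 74, rising 55 above the disc). This point is on the vertical turning axis, on the disc's top face, 67 above the bench. It may be at either end of the grey casting (150 x 400 x 25); the index head is at the other, 260 away.
- turntable_handle: The turntable's upright wooden handle: a round grip, diameter 18, 50 tall, spinning freely on its own vertical pin, which is fixed 75 mm from the turntable's axis. Origin at its centre, half-way up, 30 mm above the disc's top (its lower end is 5 mm above the disc). The heading at the start is anything.
- turntable (a joint): Angle of the turntable in rad, 0 at the start, growing as it is turned clockwise seen from above; 6.283 is one full turn. It turns without end, with light friction (about 0.08 N m, so 1 to 2 N at the handle), and stays where it is left.
- index_knob: Grip of the index knob: black upright bar 46 mm long (x axis), 14 thick (y axis), 38 tall, white mark on its -x half. Origin on the knob's vertical axis; the bar reaches 17 above and 21 below it. Under it turns a steel plate with brass pins (diameter 76, top 22 below the origin); a roller block stands 48 to 78 from the axis, top 21 below the origin. The head is a grey box 96 x 96.
- index_angle (a joint): Angle of the index knob in rad, growing clockwise seen from above. It starts in the free arc before the first click (0 to 0.2). A sprung roller clicks over the pins into the stops: first at 0.60, second 0.95, third 1.30, fourth 1.65, fifth 2.00; travel ends at 2.10. Passing a pin takes up to about 0.2 N m; in a stop the knob stays by itself.
- test_disc: Bystander: small fired-clay test disc, diameter 26, 12 high, loose on the casting between the turntable and the index head; origin at the centre of its underside (mm).
- sponge: Bystander: grey sponge block 85 x 55 x 30, loose on the bench; origin at the centre of its underside (mm).
- wood_tool: Bystander: wooden brush 200 long, 20 thick, lying loose on the bench along its x axis; origin under its middle (mm).
- stick: Bystander: wooden modelling stick, 210 long, 12 thick, tapered, lying loose on the bench along its x axis; origin under its middle (mm).
- bowl: Bystander: white open bowl, diameter 110, 50 high, loose on the bench; origin at the centre of its underside (mm).
- jar: Bystander: white lidded jar, diameter 64, 85 high, loose on the bench; origin at the centre of its underside (mm).
- rib: Bystander: flat wooden disc (throwing rib), diameter 90, 10 thick, loose on the bench; origin at the centre of its underside (mm).

How it is judged:
By the outcome, as a careful person would: the job done as asked, in the order asked, and still so for the second after the job is handed in, while the arm keeps its last pose, push and grip.
It also fails if it takes over 64 s, if anything falls off the work surface, if the arm or the gripper's body presses on something with over 40 N, if the wrist force passes 120 N, or if a joint passes its speed limit or range.

ROBOT

A 6-joint arm with a two-finger parallel gripper is mounted at the origin on the work surface. World frame = base frame: x ahead of the robot, y to its left, z up, the work surface at z = 0. Lengths are in m, angles in rad, forces in N, time in s.
With the tool pointing down it reaches from about 0.425 to 0.95 m from the base axis. Payload 14.7 kg.
Tool frame: the origin (TCP) lies midway between the tips of the shut fingers; the grasp point (between the pads) lies 19 mm behind it (bot.grip_point_offset is the distance from the TCP to the grasp point, in m); z points along the fingers, y is the line along which they close (so a half turn about z gives the same grasp; the last joint's range is limited). The gripper opens to 85 mm and grips with 20 to 120 N. Pads are 22 mm wide; open, the fingers measure 114 mm over their backs; the gripper's body (76 mm by 85 mm) begins 54 mm behind the grasp point. The pads swing forward as they close: fully open they stand 13 mm farther back than shut.
Start: joints at [1.253, 0.48, 1.596, -0, 1.065, -0.047], TCP at [0.174, 0.626, 0.231] pointing down, gripper open.
Joint ranges: [-2.75, 2.75], [-0.82, 2.05], [0.23, 2.67], [-1.56, 4.7], [0.09, 2.69], [-2.92, 2.92]. Speed limits (rad/s): [1.89, 1.89, 2.39, 3.01, 3.01, 3.01].

INTERFACE

Orientations are given as a 3x3 rotation matrix whose columns are the frame's x, y, z axes.
In Python, from workcell import bot, capture, order gives the robot as it stands.
- The arm moves only by the tool carry_out, never from a script. Its arguments are lists of equal length, an entry for each row: "grip": the opening, from 0 (shut) to 1 (fully open); "travel": the shift along the tool's x, y, z in units of 50 mm (1.0 is 50 mm), a list of three; "twist": the turn about the tool's z in units of 5 degrees (1.0 is 5 degrees). A call has 1 to 12 rows; each row shifts and turns the commanded pose from where the row before left it, along the tool's axes as they then stand; what a row does not reach is not made up. A row lasts 1/8 s, in which the tool goes at most 62.5 mm and 10.7 degrees, less where a joint would pass 70% of its speed; a pose out of reach is approached as far as the arm can. A call is refused whole if a number of a shift passes 1 or a number of a turn 1, either way. A call with a gripper value outside its range is refused whole. The fingers move at their own pace and stop on an object; the grip force is fixed at half the most. Time passes only in rows, so rows that do not move let the fingers close. It gives the time, the measured TCP pose, the force, the opening and the grip force at its end, in the units of the state.
- bot.get_state(): the state, without advancing time (a new reading comes with each control period).
- capture(name): name is "scene" or "side" or "wrist"; returns a dict with "color" (420x560x3 uint8, red, green, blue), "depth" (420x560 float32, m along the optical axis (not along the pixel's ray), 0 where there is no reading), "fx", "fy", "cx", "cy" (pixels), "k1" (the pictures are not rectified: a ray, as slopes to the right and down, at radius r is drawn at 1 + k1 r^2 times it, then the intrinsics apply), "rvec" (rotation vector, rad) and "tvec" (3), from world to camera coordinates, as OpenCV has them; the wrist camera has in their place "hand_eye" (4x4, takes a point from camera to tool coordinates, whose origin is the TCP and whose axes are the flange's). Camera axes: x right, y down, z forward; pixel columns grow to the right and rows downward; lengths in m; the calibration is good to about 2 mm. A picture is of the moment at which its call begins: read the wrist's pose just before it.
- order.hand_in(): hands the job in; it is judged then, once.
The state is a dict: "time_s": time; "joint_positions": joint angles; "qd": joint speeds; "joint_efforts": joint torques, N m; "ee_pos": TCP position; "eef_rot": TCP orientation; "contact_force": force on the tool from outside, world axes, zero at the start; "moment": the same for the moment, N m; "width": finger opening in m; "grip_force": force on a finger pad.
Only numpy, scipy, OpenCV 4.12 (cv2) and the standard library are available. Lean on these libraries where they do the work, as an engineer would, in place of code of your own. Each camera call takes 0.05 s, during which the arm holds its last target. There are 200 camera calls.

## Working session

There is one attempt and no reset: what is moved stays moved. The work goes in short steps, Python scripts to look and compute and a tool call to move; the robot and the scene stay as the last step left them, time stands still between calls to the robot, and variables do not carry over. Pictures are saved under pics/ and viewed, at most 10 in all, crops included, and the job is handed in when it is done.

Besides the shell and the picture viewer there is one more tool, called after "Call:" by a JSON object that holds its "api" and its "payload". carry_out: Moves the arm, as the interface text tells. Its arguments: {"type":"object","properties":{"grip":{"type":"array","items":{"type":"number"}},"travel":{"type":"array","items":{"type":"array","items":{"type":"number"}}},"twist":{"type":"array","items":{"type":"number"}}},"required":["grip","travel","twist"]}

```bash
mkdir -p pics; ls; cat > h.py <<'E'
import numpy as np, cv2
from workcell import bot, capture, order
def cam(c):
    """returns R (cam->world), origin for scene/side; for wrist uses state"""
    if "hand_eye" in c:
        s=bot.get_state(); T=np.eye(4); T[:3,:3]=s["eef_rot"]; T[:3,3]=s["ee_pos"]; M=T@np.array(c["hand_eye"]); return M[:3,:3],M[:3,3]
    R=cv2.Rodrigues(np.array(c["rvec"],float))[0]; return R.T,-R.T@np.array(c["tvec"],float).ravel()
def K(c): return np.array([[c["fx"],0,c["cx"]],[0,c["fy"],c["cy"]],[0,0,1.]])
def rays(c,px):
    D=np.array([c["k1"],0,0,0,0.]); 
    u=cv2.undistortPoints(np.array(px,float).reshape(-1,1,2),K(c),D).reshape(-1,2)
    return np.c_[u,np.ones(len(u))]
def onplane(c,px,z):
    R,o=cam(c); d=rays(c,px)@R.T; t=(z-o[2])/d[:,2]; return o+d*t[:,None]
def bydepth(c,px):
    R,o=cam(c); px=np.array(px).reshape(-1,2); z=np.array([c["depth"][int(round(v)),int(round(u))] for u,v in px])
    return o+(rays(c,px)*z[:,None])@R.T
def project(c,P):
    R,o=cam(c); P=np.array(P,float).reshape(-1,3); rv=cv2.Rodrigues(R.T)[0]
    return cv2.projectPoints(P,rv,-R.T@o,K(c),np.array([c["k1"],0,0,0,0.]))[0].reshape(-1,2)
def save(c,n): cv2.imwrite("pics/"+n,cv2.cvtColor(c["color"],cv2.COLOR_RGB2BGR))
E
python3 - <<'E'
from h import *
for n in("scene","side","wrist"):
    c=capture(n); save(c,n+"0.png"); R,o=cam(c); print(n,o.round(3),R[:,2].round(2),c["fx"],c["k1"])
s=bot.get_state(); print(s["eef_rot"],s["time_s"],bot.grip_point_offset,s["width"])
E
```

```text
pics
scene [ 1.104 -0.23   0.88 ] [-0.54  0.25 -0.8 ] 408.1431757496598 0.02314222832758956
side [0.388 0.876 0.672] [ 0.15 -0.84 -0.53] 402.34063841049766 -0.020761133316359606
wrist [0.095 0.649 0.372] [ 0.31 -0.09 -0.95] 290.8520065649041 -0.023624696132450305
[[-9.63563005e-01  2.67481320e-01 -2.81367959e-04]
 [ 2.67481466e-01  9.63562594e-01 -8.90717633e-04]
 [ 3.28653124e-05 -9.33523273e-04 -9.99999564e-01]] 0.15 0.0187 0.08530790546010704
```

View pics/scene0.png

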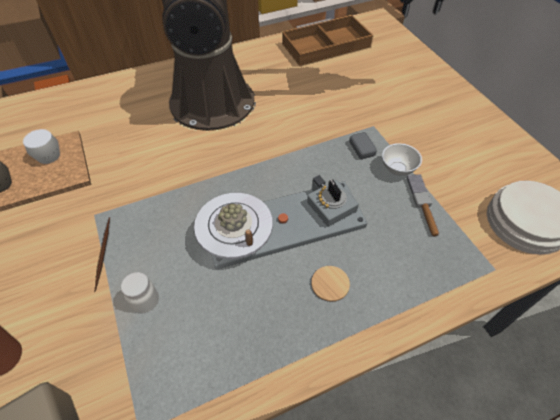

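View pics/side0.png

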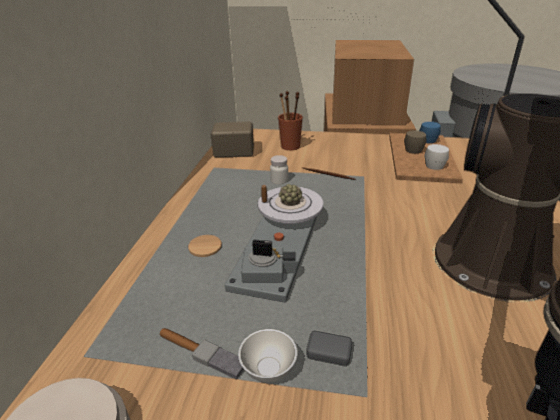

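The scene view shows the turntable at about (233,222), its handle at (249,238), the test disc at (283,218) and the index knob's bar at (334,190). In the side view the turntable is at (291,204), the handle at (264,194) and the knob at (262,248).

```bash
cat > m.py <<'E'
from h import *
def blob(m,near,maxd=40):
    n,l,s,ce=cv2.connectedComponentsWithStats(m.astype(np.uint8),connectivity=8)
    best=[i for i in range(1,n) if s[i,4]>12 and np.hypot(*(ce[i]-near))<maxd]
    i=max(best,key=lambda i:s[i,4]); return l==i,s[i],ce[i]
def cloud(c):
    v,u=np.mgrid[:420,:560]; px=np.c_[u.ravel(),v.ravel()]; R,o=cam(c)
    return (o+(rays(c,px)*c["depth"].reshape(-1,1))@R.T).reshape(420,560,3)
E
python3 - <<'E'
from m import *
for n,tc,hp,kp in(("scene",(233,222),(249,238),(334,190)),("side",(291,204),(264,194),(262,248))):
    c=capture(n); im=c["color"]; hsv=cv2.cvtColor(im,cv2.COLOR_RGB2HSV); P=cloud(c)
    print(n,"disc h",P[tc[1]+(15 if n=="scene" else 12),tc[0]-25].round(3))
    # disc: cloud points at disc height near, fit circle on rim
    near=np.zeros((420,560),bool); near[tc[1]-60:tc[1]+60,tc[0]-60:tc[0]+60]=1
    m=near&(hsv[...,2]>135)&(hsv[...,1]<60)&(abs(P[...,2]-.067)<.006)
    m,s,ce=blob(m,np.array(tc,float)); cnt=max(cv2.findContours(m.astype(np.uint8),cv2.RETR_EXTERNAL,cv2.CHAIN_APPROX_NONE)[0],key=len)
    hull=cv2.convexHull(cnt).reshape(-1,2); w=onplane(c,hull,.067)[:,:2]
    (cx,cy),r=cv2.minEnclosingCircle(w.astype(np.float32)); print(" disc circle",cx,cy,r)
    A=np.c_[2*w,np.ones(len(w))]; x=np.linalg.lstsq(A,(w**2).sum(1),rcond=None)[0]; print(" lsq",x[:2],np.sqrt(x[2]+x[0]**2+x[1]**2))
    # handle
    b=(hsv[...,1]>100)&(hsv[...,2]<150)&((hsv[...,0]<15)|(hsv[...,0]>170))
    hm,s,ce=blob(b,np.array(hp,float),15); q=P[hm]; q=q[(q[:,2]>.07)&(q[:,2]<.135)]; print(" handle",s,ce,q.mean(0).round(4),q.min(0).round(4),q.max(0).round(4))
    top=q[q[:,2]>q[:,2].max()-.008]; print(" htop",top.mean(0).round(4),len(top), np.median(q[:,:2],0))
    print(" handle ray z=.097",onplane(c,[ce],.097).round(4))
    # knob bar
    k=hsv[...,2]<50; km,s,ce=blob(k,np.array(kp,float),15); q=P[km]; print(" knob",s,ce,np.percentile(q,[3,50,97],0).round(4))
    # crop
    x,y=kp; cv2.imwrite(f"pics/k_{n}.png",cv2.resize(im[y-40:y+40,x-50:x+50,::-1],None,fx=5,fy=5,interpolation=cv2.INTER_CUBIC))
a=cv2.imread("pics/k_scene.png");b=cv2.imread("pics/k_side.png"); cv2.imwrite("pics/k.png",cv2.resize(np.hstack([a,b]),(800,320)))
E
```

```text
scene disc h [ 0.556 -0.178  0.069]
 disc circle 0.5402451157569885 -0.10993444919586182 0.09557376801967621
 lsq [ 0.54025531 -0.10980578] 0.0947487066495972
 handle [246 232   6  13  46] [249.08695652 237.97826087] [ 0.6195 -0.0967  0.1039] [ 0.6131 -0.1021  0.0803] [ 0.6221 -0.0912  0.1228]
 htop [ 0.6177 -0.0966  0.1199] 13 [ 0.61975159 -0.09669893]
 handle ray z=.097 [[ 0.6151 -0.0955  0.097 ]]
 knob [328 182  12  19 139] [333.9352518  191.35971223] [[0.5523 0.1407 0.0813]
 [0.5758 0.1423 0.1025]
 [0.5906 0.1503 0.1147]]
side disc h [ 0.594 -0.038  0.061]
 disc circle 0.5385209918022156 -0.11173375695943832 0.09647317230701447
 lsq [ 0.53815229 -0.11215438] 0.09507470761144664
 handle [262 185   5  17  61] [263.62295082 193.18032787] [ 0.6101 -0.0932  0.1012] [ 0.6041 -0.1044  0.0757] [ 0.6155 -0.086   0.1246]
 htop [ 0.6105 -0.0956  0.1213] 13 [ 0.61073078 -0.0927784 ]
 handle ray z=.097 [[ 0.6118 -0.1006  0.097 ]]
 knob [253 240  19  16 262] [261.79770992 247.99236641] [[0.544  0.1454 0.0788]
 [0.5641 0.152  0.0983]
 [0.585  0.1548 0.1138]]
```

View pics/k.png

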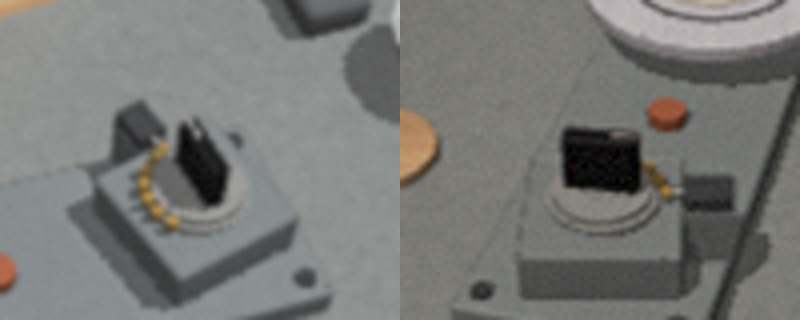

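The crop shows the bar running nearly along world x with the white mark at its far (−x) end; the roller block is also on the −x side. I'm refining the bar's heading and axis, then computing the approach.

```bash
python3 - <<'E'
from m import *
s=bot.get_state(); R=np.array(s["eef_rot"])
for n,kp in(("scene",(334,190)),("side",(262,248))):
    c=capture(n); hsv=cv2.cvtColor(c["color"],cv2.COLOR_RGB2HSV); P=cloud(c)
    km,_,_=blob(hsv[...,2]<50,np.array(kp,float),15); q=P[km]; q=q[(q[:,2]>.082)&(q[:,2]<.12)]
    vx,vy,x0,y0=cv2.fitLine(q[:,:2].astype(np.float32),cv2.DIST_HUBER,0,.01,.01).ravel()
    t=(q[:,:2]-[x0,y0])@[vx,vy]; lo,hi=np.percentile(t,[2,98]); mid=np.array([x0,y0])+np.array([vx,vy])*(lo+hi)/2
    print(n,"heading deg",np.degrees(np.arctan2(vy,vx)).round(1),"len",hi-lo,"face mid",mid.round(4))
d=np.array([.613,-.098,.231])-s["ee_pos"]; print("to handle tool units",(R.T@d/.05).round(2), "yaw",np.degrees(np.arctan2(R[1,0],R[0,0])))
E
```

```text
scene heading deg 4.5 len 0.03912908973919299 face mid [0.5712 0.143 ]
side heading deg 0.6 len 0.04192026786706873 face mid [0.5646 0.152 ]
to handle tool units [-1.234e+01 -1.161e+01  1.000e-02] yaw 164.4847742668857
```

Call:
{"api": "carry_out", "payload": {"grip": [0.5, 0.5, 0.5, 0.5, 0.5, 0.5, 0.5, 0.5, 0.5, 0.5], "travel": [[-0.617, -0.58, 0], [-0.617, -0.58, 0], [-0.617, -0.58, 0], [-0.617, -0.58, 0], [-0.617, -0.58, 0], [-0.617, -0.58, 0], [-0.617, -0.58, 0], [-0.617, -0.58, 0], [-0.617, -0.58, 0], [-0.617, -0.58, 0]], "twist": [0, 0, 0, 0, 0, 0, 0, 0, 0, 0]}}

```text
time_s: 1.6
ee_pos: [0.3942, 0.2632, 0.2315]
eef_rot: [[-0.964, 0.267, 0.0], [0.267, 0.964, 0.0], [-0.0, 0.0, -1.0]]
contact_force: [0.6, -0.2, -1.4]
width: 0.0428
grip_force: 0.0
```

Call:
{"api": "carry_out", "payload": {"grip": [0.5, 0.5, 0.5, 0.5, 0.5, 0.5, 0.5, 0.5, 0.5, 0.5, 0.5], "travel": [[-0.617, -0.58, 0], [-0.617, -0.58, 0], [-0.617, -0.58, 0], [-0.617, -0.58, 0], [-0.617, -0.58, 0], [-0.617, -0.58, 0], [-0.617, -0.58, 0], [-0.617, -0.58, 0], [-0.617, -0.58, 0], [-0.617, -0.58, 0], [0, 0, 0]], "twist": [0, 0, 0, 0, 0, 0, 0, -1, -1, -1, -0.5]}}

```text
time_s: 2.98
ee_pos: [0.6239, -0.0936, 0.231]
eef_rot: [[-0.999, -0.035, 0.001], [-0.035, 0.999, -0.001], [-0.001, -0.001, -1.0]]
contact_force: [-0.6, 0.8, -0.7]
width: 0.0429
grip_force: 0.0
```

```bash
python3 - <<'E'
from m import *
c=capture("wrist"); save(c,"w1.png"); im=c["color"]; hsv=cv2.cvtColor(im,cv2.COLOR_RGB2HSV)
p=project(c,[[.613,-.098,.122],[.613,-.098,.097],[.5393,-.111,.067],[.568,.147,.115]]); print(p.round(0))
b=(hsv[...,1]>100)&(hsv[...,2]<150)&((hsv[...,0]<15)|(hsv[...,0]>170))
m,st,ce=blob(b,p[1],60); print(st,ce); P=cloud(c); q=P[m]; print(np.percentile(q,[3,50,97],0).round(4)); print(onplane(c,[ce],.097))
E
```

```text
[[275. 200.]
 [275. 193.]
 [265. 113.]
 [550. 159.]]
[271 193  14  13  68] [277.44117647 198.60294118]
[[ 0.6073 -0.1015  0.1174]
 [ 0.6125 -0.0956  0.12  ]
 [ 0.6188 -0.0898  0.1214]]
[[ 0.6190803  -0.09574328  0.097     ]]
```

View pics/w1.png

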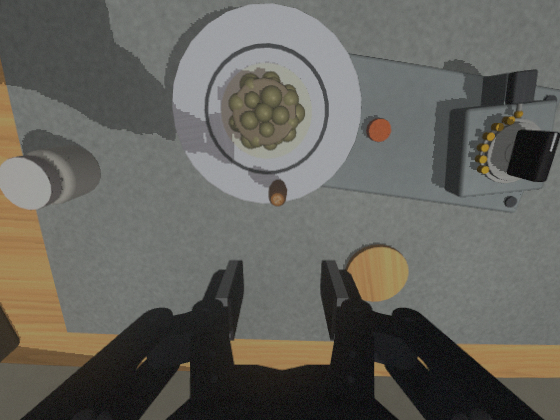

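The wrist picture shows the turntable at (266,104), its handle's top at (278,200), and the knob's bar top at about (545,150). I'll measure all three from this view too.

```bash
python3 - <<'E'
from m import *
c=capture("wrist"); im=c["color"]; hsv=cv2.cvtColor(im,cv2.COLOR_RGB2HSV); P=cloud(c)
m=(abs(P[...,2]-.067)<.008)&(hsv[...,1]<45)&(hsv[...,2]>105); m[:,400:]=0; m[210:]=0
m,st,ce=blob(m,np.array([266,104.]),60); cnt=max(cv2.findContours(m.astype(np.uint8),cv2.RETR_EXTERNAL,cv2.CHAIN_APPROX_NONE)[0],key=len)
w=onplane(c,cv2.convexHull(cnt).reshape(-1,2),.067)[:,:2]; x=np.linalg.lstsq(np.c_[2*w,np.ones(len(w))],(w**2).sum(1),rcond=None)[0]
print(st,"lsq",x[:2],np.sqrt(x[2]+x[0]**2+x[1]**2)); print(np.array(cv2.minEnclosingCircle(w.astype(np.float32))[0]))
k=(P[...,2]>.109)&(P[...,2]<.122); k[:,:480]=0; k[:100]=0; q=P[k]; print("knob top",k.sum(),cv2.minAreaRect((q[:,:2]*1000).astype(np.float32)))
print("handle top ray", onplane(c,[(277.4,198.6)],.121))
E
```

```text
[  171     5   189   199 16401] lsq [ 0.53965403 -0.10958614] 0.09366690911068135
[ 0.5398019  -0.10978114]
knob top 689 ((568.7699584960938, 147.57131958007812), (45.401302337646484, 15.523828506469727), 0.005144717637449503)
handle top ray [[ 0.61169785 -0.09492049  0.121     ]]
```

Call:
{"api": "carry_out", "payload": {"grip": [0.5, 0.5, 0.5, 0.5, 0.5, 0.5, 0.5, 0.5], "travel": [[0.113, -0.023, 0], [0.113, -0.023, 0], [0, 0, 0.6], [0, 0, 0.6], [0, 0, 0.6], [0, 0, 0.4], [0, 0, 0.2], [0, 0, 0]], "twist": [0, 0, 0, 0, 0, 0, 0, 0]}}

```text
time_s: 4.08
ee_pos: [0.6107, -0.0937, 0.1112]
eef_rot: [[-0.999, -0.035, -0.001], [-0.035, 0.999, 0.0], [0.001, 0.0, -1.0]]
contact_force: [0.4, 0.0, 0.1]
width: 0.043
grip_force: 0.0
```

Call:
{"api": "carry_out", "payload": {"grip": [0.5, 0.5, 0.5, 0.5, 0.0, 0.0, 0.0, 0.0, 0.0], "travel": [[-0.038, -0.053, 0], [0, 0, 0.3], [0, 0, 0.32], [0, 0, 0], [0, 0, 0], [0, 0, 0], [0, 0, 0], [0, 0, 0], [0, 0, 0]], "twist": [0, 0, 0, 0, 0, 0, 0, 0, 0]}}

```text
time_s: 5.2
ee_pos: [0.6132, -0.0965, 0.0806]
eef_rot: [[-0.999, -0.035, 0.001], [-0.035, 0.999, -0.0], [-0.001, -0.0, -1.0]]
contact_force: [-0.3, -0.7, 2.9]
width: 0.0168
grip_force: 58.6
```

```bash
cat > circ.py <<'E'
from m import *
def plan(n,step,c=np.array([.5395,-.1105]),end=None):
    s=bot.get_state(); R=np.array(s["eef_rot"]); p=np.array(s["ee_pos"]); v=p[:2]-c; a0=np.arctan2(v[1],v[0])
    print("ang",np.degrees(a0).round(2),"r",np.hypot(*v).round(4),"F",np.round(s["contact_force"],1),s["width"])
    a=a0-np.radians(step)*np.arange(0,n+1); W=c+.075*np.c_[np.cos(a),np.sin(a)]; W[0]=p[:2]
    d=np.c_[np.diff(W,axis=0),np.zeros(n)]@R/.05
    print([[float(x) for x in r] for r in np.c_[d[:,:2].round(3),np.zeros(n)]])
E
python3 -c "from circ import *; plan(12,7.5)"
```

```text
ang 10.75 r 0.0751 F [-0.3 -0.7  2.9] 0.016750041333554785
[[-0.016, -0.196, 0.0], [0.009, -0.196, 0.0], [0.034, -0.193, 0.0], [0.059, -0.187, 0.0], [0.083, -0.178, 0.0], [0.105, -0.166, 0.0], [0.126, -0.15, 0.0], [0.145, -0.133, 0.0], [0.161, -0.113, 0.0], [0.174, -0.091, 0.0], [0.184, -0.067, 0.0], [0.192, -0.043, 0.0]]
```

Call:
{"api": "carry_out", "payload": {"grip": [0, 0, 0, 0, 0], "travel": [[-0.016, -0.196, 0.0], [0.009, -0.196, 0.0], [0.034, -0.193, 0.0], [0.059, -0.187, 0.0], [0, 0, 0]], "twist": [0, 0, 0, 0, 0]}}

```text
time_s: 5.82
ee_pos: [0.6105, -0.1369, 0.0806]
eef_rot: [[-0.999, -0.034, 0.002], [-0.034, 0.999, -0.001], [-0.001, -0.001, -1.0]]
contact_force: [5.3, -2.7, 2.3]
width: 0.0164
grip_force: 59.1
```

```bash
python3 -c "from circ import *; plan(12,7.5)"
```

```text
ang -20.4 r 0.0758 F [ 5.3 -2.7  2.3] 0.01641681760416553
[[0.101, -0.17, 0.0], [0.109, -0.163, 0.0], [0.129, -0.148, 0.0], [0.147, -0.13, 0.0], [0.163, -0.11, 0.0], [0.176, -0.087, 0.0], [0.186, -0.064, 0.0], [0.192, -0.039, 0.0], [0.196, -0.013, 0.0], [0.196, 0.012, 0.0], [0.193, 0.038, 0.0], [0.186, 0.063, 0.0]]
```

Call:
{"api": "carry_out", "payload": {"grip": [0, 0, 0, 0, 0, 0, 0, 0, 0, 0, 0, 0], "travel": [[0.101, -0.17, 0.0], [0.109, -0.163, 0.0], [0.129, -0.148, 0.0], [0.147, -0.13, 0.0], [0.163, -0.11, 0.0], [0.176, -0.087, 0.0], [0.186, -0.064, 0.0], [0.192, -0.039, 0.0], [0.196, -0.013, 0.0], [0.196, 0.012, 0.0], [0.193, 0.038, 0.0], [0, 0, 0]], "twist": [0, 0, 0, 0, 0, 0, 0, 0, 0, 0, 0, 0]}}

```text
time_s: 7.32
ee_pos: [0.5209, -0.1844, 0.0806]
eef_rot: [[-0.999, -0.035, -0.001], [-0.035, 0.999, -0.002], [0.001, -0.002, -1.0]]
contact_force: [-7.4, -21.6, 3.1]
width: 0.0169
grip_force: 60.3
```

```bash
python3 -c "from circ import *; plan(12,7.5)"
```

```text
ang -104.11 r 0.0762 F [ -7.4 -21.6   3.1] 0.016855497797580683
[[0.178, 0.089, 0.0], [0.174, 0.09, 0.0], [0.161, 0.112, 0.0], [0.145, 0.132, 0.0], [0.127, 0.15, 0.0], [0.106, 0.165, 0.0], [0.083, 0.178, 0.0], [0.06, 0.187, 0.0], [0.035, 0.193, 0.0], [0.009, 0.196, 0.0], [-0.017, 0.196, 0.0], [-0.042, 0.192, 0.0]]
```

```bash
sed -i 's/c=np.array(\[.5395,-.1105\])/c=np.array([.5402,-.1122])/' circ.py; python3 -c "from circ import *; plan(12,7.5)"
```

```text
ang -104.95 r 0.0747 F [ -7.4 -21.6   3.1] 0.016855497797580683
[[0.185, 0.064, 0.0], [0.173, 0.093, 0.0], [0.159, 0.114, 0.0], [0.143, 0.134, 0.0], [0.124, 0.152, 0.0], [0.103, 0.167, 0.0], [0.081, 0.179, 0.0], [0.057, 0.188, 0.0], [0.032, 0.194, 0.0], [0.006, 0.196, 0.0], [-0.019, 0.195, 0.0], [-0.045, 0.191, 0.0]]
```

Call:
{"api": "carry_out", "payload": {"grip": [0, 0, 0, 0, 0, 0, 0, 0, 0, 0, 0], "travel": [[0.185, 0.05, 0.0], [0.173, 0.093, 0.0], [0.159, 0.114, 0.0], [0.143, 0.134, 0.0], [0.124, 0.152, 0.0], [0.103, 0.167, 0.0], [0.081, 0.179, 0.0], [0.057, 0.188, 0.0], [0.032, 0.194, 0.0], [0.006, 0.196, 0.0], [0, 0, 0]], "twist": [0, 0, 0, 0, 0, 0, 0, 0, 0, 0, 0]}}

```text
time_s: 8.7
ee_pos: [0.4649, -0.1102, 0.0804]
eef_rot: [[-0.999, -0.035, -0.002], [-0.035, 0.999, 0.001], [0.002, 0.001, -1.0]]
contact_force: [-7.1, 1.4, 15.4]
width: 0.0165
grip_force: 61.1
```

```bash
python3 -c "from circ import *; plan(12,7.5)"
```

```text
ang 178.45 r 0.0753 F [-7.1  1.4 15.4] 0.01646171932197194
[[-0.032, 0.194, 0.0], [-0.05, 0.19, 0.0], [-0.074, 0.182, 0.0], [-0.097, 0.17, 0.0], [-0.119, 0.156, 0.0], [-0.138, 0.139, 0.0], [-0.155, 0.12, 0.0], [-0.17, 0.099, 0.0], [-0.181, 0.076, 0.0], [-0.189, 0.051, 0.0], [-0.194, 0.026, 0.0], [-0.196, 0.001, 0.0]]
```

Call:
{"api": "carry_out", "payload": {"grip": [0, 0, 0, 0, 0, 0, 0, 0, 0, 0, 0, 0], "travel": [[-0.032, 0.194, -0.006], [-0.05, 0.19, 0.0], [-0.074, 0.182, 0.0], [-0.097, 0.17, 0.0], [-0.119, 0.156, 0.0], [-0.138, 0.139, 0.0], [-0.155, 0.12, 0.0], [-0.17, 0.099, 0.0], [-0.181, 0.076, 0.0], [-0.189, 0.051, 0.0], [-0.194, 0.026, 0.0], [0, 0, 0]], "twist": [0, 0, 0, 0, 0, 0, 0, 0, 0, 0, 0, 0]}}

```text
time_s: 10.2
ee_pos: [0.5339, -0.0374, 0.0805]
eef_rot: [[-0.999, -0.034, -0.001], [-0.034, 0.999, 0.001], [0.001, 0.001, -1.0]]
contact_force: [-0.9, 13.0, 7.6]
width: 0.0165
grip_force: 60.5
```

```bash
python3 -c "from circ import *; plan(12,7.5)"
```

```text
ang 94.78 r 0.075 F [-0.9 13.   7.6] 0.01649035808977973
[[-0.196, -0.004, 0.0], [-0.194, -0.029, 0.0], [-0.189, -0.054, 0.0], [-0.18, -0.078, 0.0], [-0.168, -0.101, 0.0], [-0.154, -0.122, 0.0], [-0.136, -0.141, 0.0], [-0.117, -0.158, 0.0], [-0.095, -0.171, 0.0], [-0.072, -0.182, 0.0], [-0.048, -0.19, 0.0], [-0.022, -0.195, 0.0]]
```

Call:
{"api": "carry_out", "payload": {"grip": [0, 0, 0, 0, 0, 0, 0, 0, 0, 0, 0, 0], "travel": [[-0.196, 0.004, 0.0], [-0.194, -0.029, 0.0], [-0.189, -0.054, 0.0], [-0.18, -0.078, 0.0], [-0.168, -0.101, 0.0], [-0.154, -0.122, 0.0], [-0.136, -0.141, 0.0], [-0.117, -0.158, 0.0], [-0.095, -0.171, 0.0], [-0.072, -0.182, 0.0], [0, 0, 0], [0, 0, 0]], "twist": [0, 0, 0, 0, 0, 0, 0, 0, 0, 0, 0, 0]}}

```text
time_s: 11.7
ee_pos: [0.6106, -0.0871, 0.0806]
eef_rot: [[-0.999, -0.034, -0.0], [-0.034, 0.999, -0.0], [0.0, -0.0, -1.0]]
contact_force: [-1.0, -1.0, 3.4]
width: 0.017
grip_force: 60.4
```

```bash
python3 -c "from circ import *; plan(1,7.5)"
```

```text
ang 19.64 r 0.0747 F [-1.  -1.   3.4] 0.016995580749010503
[[-0.052, -0.189, 0.0]]
```

Call:
{"api": "carry_out", "payload": {"grip": [0, 0, 0], "travel": [[-0.046, -0.19, 0.0], [0, 0, 0], [0, 0, 0]], "twist": [0, 0, 0]}}

```text
time_s: 12.08
ee_pos: [0.6132, -0.0964, 0.0806]
eef_rot: [[-0.999, -0.035, -0.0], [-0.035, 0.999, -0.0], [0.0, -0.0, -1.0]]
contact_force: [-1.4, -0.0, 4.2]
width: 0.0168
grip_force: 60.4
```

Call:
{"api": "carry_out", "payload": {"grip": [0.5, 0.5, 0.5, 0.5, 0.5, 0.5, 0.5, 0.5, 0.5, 0.5], "travel": [[0, 0, 0], [0, 0, 0], [0, 0, 0], [0, 0, -0.3], [0, 0, -0.6], [0, 0, -0.7], [0, 0, -0.7], [0, 0, -0.4], [0, 0, -0.3], [0, 0, 0]], "twist": [0, 0, 0, 0, 0, 0, 0, 0, 0, 0]}}

```text
time_s: 13.32
ee_pos: [0.614, -0.0964, 0.2319]
eef_rot: [[-0.999, -0.035, 0.002], [-0.035, 0.999, -0.0], [-0.002, -0.0, -1.0]]
contact_force: [-0.6, -0.9, -0.5]
width: 0.0427
grip_force: 0.0
```

```bash
python3 - <<'E'
from m import *
c=capture("wrist"); hsv=cv2.cvtColor(c["color"],cv2.COLOR_RGB2HSV); P=cloud(c)
b=(hsv[...,1]>100)&(hsv[...,2]<150)&((hsv[...,0]<15)|(hsv[...,0]>170))
m,st,ce=blob(b,project(c,[.613,-.0965,.12])[0],40); q=P[m]; print("handle",np.percentile(q,[3,50,97],0).round(4),onplane(c,[ce],.121))
s=bot.get_state(); R=np.array(s["eef_rot"]); print(s["ee_pos"],s["joint_positions"],(R.T@(np.array([.5686,.1475,.231])-s["ee_pos"])/.05).round(3))
E
```

```text
handle [[ 0.6074 -0.1006  0.1175]
 [ 0.6112 -0.0958  0.1192]
 [ 0.618  -0.0895  0.1202]] [[ 0.61114546 -0.09524839  0.121     ]]
[ 0.61346469 -0.09631204  0.23079118] [-2.04535049e-01  4.39793268e-01  1.66706208e+00 -7.74741539e-06
  1.03430085e+00 -1.81000732e+00] [ 0.728  4.904 -0.005]
```

Call:
{"api": "carry_out", "payload": {"grip": [0.5, 0.5, 0.5, 0.5, 0.5, 0.5, 0.5, 0.5], "travel": [[0.1, 0.7, 0], [0.1, 0.7, 0], [0.1, 0.7, 0], [0.1, 0.7, 0], [0.1, 0.7, 0], [0.1, 0.7, 0], [0.1, 0.7, 0], [0, 0, 0]], "twist": [0, 0, 0, 0, 0, 0, 0, 0]}}

```text
time_s: 14.38
ee_pos: [0.569, 0.1492, 0.2295]
eef_rot: [[-0.999, -0.037, -0.002], [-0.037, 0.999, -0.0], [0.002, 0.0, -1.0]]
contact_force: [-0.2, -0.1, -0.5]
width: 0.0431
grip_force: 0.0
```

```bash
python3 - <<'E'
from m import *
s=bot.get_state(); print(s["ee_pos"])
c=capture("wrist"); P=cloud(c); im=c["color"]; hsv=cv2.cvtColor(im,cv2.COLOR_RGB2HSV); save(c,"w2.png")
p=project(c,[.5686,.1475,.115])[0]; print(p)
near=np.hypot(P[...,0]-.5686,P[...,1]-.1475)<.035
for lo in(.107,.110):
    k=near&(P[...,2]>lo)&(P[...,2]<.125); q=P[k]; (ctr,wh,a)=cv2.minAreaRect((q[:,:2]*1000).astype(np.float32)); print(k.sum(),ctr,wh,a,np.median(q[:,2]))
cnt=max(cv2.findContours(k.astype(np.uint8),0,2)[0],key=cv2.contourArea); bx=cv2.boxPoints(cv2.minAreaRect(cnt)); w=onplane(c,bx,.115); print(bx.round(1).tolist(),(w*1000).round(1).tolist(),w.mean(0))
e=np.diff(w,axis=0)[:,:2]; print(np.degrees(np.arctan2(e[:,1],e[:,0])),np.hypot(*e.T))
E
```

```text
[0.56896561 0.14920065 0.22946696]
[280.119371   207.85735018]
674 (568.4888305664062, 146.0515899658203) (13.846780776977539, 45.56513977050781) 89.64540100097656 0.11019177828167767
402 (568.4530029296875, 145.99484252929688) (44.19981002807617, 12.258781433105469) 1.3679255247116089 0.11068390319187763
[[272.0, 184.0], [285.0, 184.0], [285.0, 228.0], [272.0, 228.0]] [[546.4, 139.5, 115.0], [546.0, 151.1, 115.0], [588.4, 152.8, 115.0], [588.8, 140.5, 115.0]] [0.56739634 0.14596704 0.115     ]
[ 92.01059867   2.23402216 -87.99341006] [0.0116702  0.04239783 0.01227633]
```

View pics/w2.png

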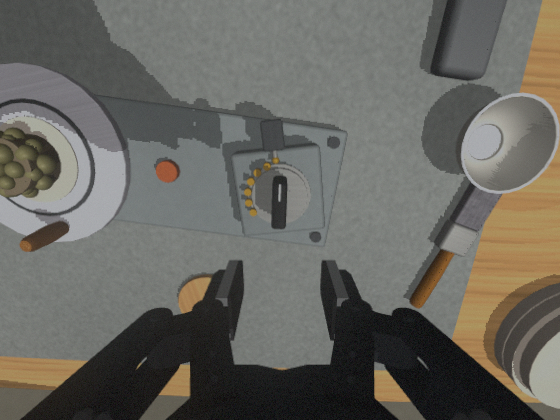

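The wrist view shows the bar at (279,205), heading along the tool x. The roller block is at (272,134) and the brass pins run from (277,160) to (252,212) on the left. The pins' angles relative to the roller give the current index angle.

```bash
python3 - <<'E'
from m import *
c=capture("wrist"); P=cloud(c); im=c["color"]; hsv=cv2.cvtColor(im,cv2.COLOR_RGB2HSV)
k=np.array([.568,.1465]); t=np.array([.5402,-.1122])
near=np.hypot(P[...,0]-k[0],P[...,1]-k[1])<.05
b=near&(hsv[...,1]>110)&(hsv[...,0]>12)&(hsv[...,0]<35)&(hsv[...,2]>70)
n,l,s,ce=cv2.connectedComponentsWithStats(b.astype(np.uint8),connectivity=4)
a=k-t; roll=np.arctan2(a[1],a[0])+np.pi/2
for i in range(1,n):
    if s[i,4]>3:
        w=onplane(c,[ce[i]],.078)[0]; v=w[:2]-k; an=np.arctan2(v[1],v[0])
        print(s[i,4],ce[i].round(1),"z",np.median(P[l==i][:,2]).round(4),"r",np.hypot(*v).round(4),"ang from roller (ccw)",((an-roll+np.pi)%(2*np.pi)-np.pi).round(3))
rb=near_=(np.hypot(P[...,0]-k[0],P[...,1]-k[1])<.085)&(hsv[...,2]<70)&(P[...,2]>.064)&(P[...,2]<.085)
n,l,s,ce=cv2.connectedComponentsWithStats(rb.astype(np.uint8))
for i in range(1,n):
    if s[i,4]>60: w=onplane(c,[ce[i]],.074)[0]; v=w[:2]-k; print("blk",s[i],ce[i],w,np.hypot(*v),np.arctan2(v[1],v[0])-roll)
print("roll",roll)
E
```

```text
30 [276.6 159.7] z 0.071 r 0.0381 ang from roller (ccw) 0.233
48 [267.8 165.6] z 0.0718 r 0.0343 ang from roller (ccw) 0.51
45 [258.  171.9] z 0.0718 r 0.034 ang from roller (ccw) 0.859
47 [251.5 180.8] z 0.0717 r 0.0336 ang from roller (ccw) 1.2
46 [248.7 191.3] z 0.0714 r 0.033 ang from roller (ccw) 1.549
43 [249.3 202. ] z 0.0714 r 0.0329 ang from roller (ccw) 1.902
40 [253.9 211.6] z 0.0715 r 0.0325 ang from roller (ccw) 2.256
8 [281.5 369. ] z 0.3028 r 0.2338 ang from roller (ccw) -2.994
blk [261 119  22  32 101] [266.92079208 132.0990099 ] [0.50405488 0.13139223 0.074     ] 0.0657055805778813 -5.944128613434616
roll 3.03454307348543
```

Call:
{"api": "carry_out", "payload": {"grip": [0.35, 0.35, 0.35, 0.35, 0.35, 0.35, 0.35], "travel": [[0.022, -0.053, 0], [0, 0, 0.6], [0, 0, 0.6], [0, 0, 0.6], [0, 0, 0.3], [0, 0, 0], [0, 0, 0]], "twist": [0, 0, 0, 0, 0, 0, 0]}}

```text
time_s: 15.35
ee_pos: [0.5697, 0.1445, 0.1266]
eef_rot: [[-0.999, -0.034, 0.001], [-0.034, 0.999, 0.0], [-0.001, 0.0, -1.0]]
contact_force: [0.0, -0.1, 1.2]
width: 0.03
grip_force: 0.0
```

```bash
python3 - <<'E'
from m import *
s=bot.get_state(); print(s["ee_pos"],s["moment"],s["width"]); c=capture("side"); x=262;y=240
a=cv2.resize(c["color"][y-60:y+50,x-70:x+70,::-1],None,fx=4,fy=4,interpolation=cv2.INTER_CUBIC); cv2.imwrite("pics/s3.png",a)
E
```

```text
[0.56967348 0.14449032 0.12656549] [-0.01554944  0.01423581 -0.01224253] 0.030021433546818473
```

View pics/s3.png

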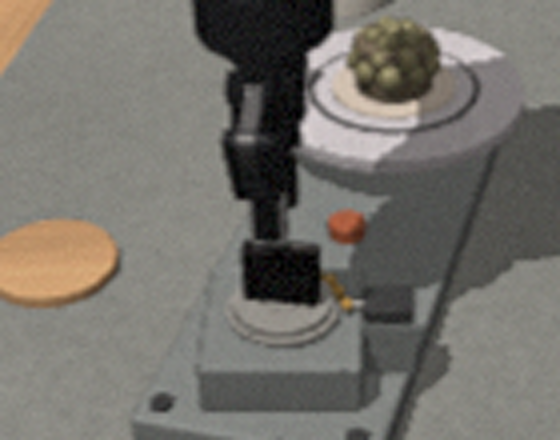

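The side crop shows the fingers straddling the bar from above, at about (270,235) in the crop. I'll correct by 2 mm, descend and close.

Call:
{"api": "carry_out", "payload": {"grip": [0.35, 0.35, 0.35, 0.35, 0.35, 0, 0, 0, 0, 0], "travel": [[0.033, 0.04, 0], [0, 0, 0.3], [0, 0, 0.3], [0, 0, 0.31], [0, 0, 0], [0, 0, 0], [0, 0, 0], [0, 0, 0], [0, 0, 0], [0, 0, 0]], "twist": [0, 0, 0, 0, 0, 0, 0, 0, 0, 0]}}

```text
time_s: 16.65
ee_pos: [0.5673, 0.1464, 0.0801]
eef_rot: [[-0.999, -0.035, 0.0], [-0.035, 0.999, -0.0], [-0.0, -0.0, -1.0]]
contact_force: [1.8, -3.9, -9.7]
width: 0.0136
grip_force: 58.4
```

```bash
cat > st.py <<'E'
from h import *
s=bot.get_state(); R=np.array(s["eef_rot"]); print(np.round(s["ee_pos"],4),"yaw",np.degrees(np.arctan2(R[1,0],R[0,0])).round(2)%360,"F",np.round(s["contact_force"],1),"M",np.round(s["moment"],3),"w",round(s["width"],4),round(s["grip_force"],1),"q6",s["joint_positions"][5])
E
python3 st.py
```

```text
[0.5673 0.1464 0.0801] yaw 181.99 F [ 1.8 -3.9 -9.7] M [-0.526 -0.333  0.052] w 0.0136 58.4 q6 -1.4043576161979539
```

Call:
{"api": "carry_out", "payload": {"grip": [0, 0, 0, 0, 0, 0, 0, 0], "travel": [[0, 0, 0], [0, 0, 0], [0, 0, 0], [0, 0, 0], [0, 0, 0], [0, 0, 0], [0, 0, 0], [0, 0, 0]], "twist": [0.5, 0.5, 0.5, 0.5, 0.5, 0.5, 0, 0]}}

```text
time_s: 17.65
ee_pos: [0.5674, 0.1464, 0.0801]
eef_rot: [[-0.975, 0.224, 0.0], [0.224, 0.975, -0.0], [-0.0, -0.0, -1.0]]
contact_force: [2.9, -5.2, -11.1]
width: 0.0133
grip_force: 59.3
```

```bash
python3 st.py
```

```text
[0.5674 0.1464 0.0801] yaw 167.05 F [  2.9  -5.2 -11.1] M [-0.646 -0.406 -0.083] w 0.0133 59.3 q6 -1.1436774004696955
```

Call:
{"api": "carry_out", "payload": {"grip": [0, 0, 0], "travel": [[0, 0, 0], [0, 0, 0], [0, 0, 0]], "twist": [0.5, 0, 0]}}

```text
time_s: 18.02
ee_pos: [0.5673, 0.1465, 0.0801]
eef_rot: [[-0.964, 0.266, 0.0], [0.266, 0.964, -0.0], [-0.0, -0.0, -1.0]]
contact_force: [2.7, -4.0, -9.5]
width: 0.013
grip_force: 59.3
```

```bash
python3 st.py
```

```text
[0.5673 0.1465 0.0801] yaw 164.57 F [ 2.7 -4.  -9.5] M [-0.652 -0.415 -0.186] w 0.013 59.3 q6 -1.1004202189235834
```

Call:
{"api": "carry_out", "payload": {"grip": [0, 0, 0], "travel": [[0, 0, 0], [0, 0, 0], [0, 0, 0]], "twist": [0.5, 0, 0]}}

```text
time_s: 18.4
ee_pos: [0.5673, 0.1464, 0.0801]
eef_rot: [[-0.951, 0.308, 0.0], [0.308, 0.951, -0.0], [-0.0, -0.0, -1.0]]
contact_force: [2.0, -4.5, -10.3]
width: 0.0131
grip_force: 59.3
```

```bash
python3 st.py
```

```text
[0.5673 0.1464 0.0801] yaw 162.07 F [  2.   -4.5 -10.3] M [-0.622 -0.425 -0.111] w 0.0131 59.3 q6 -1.0567381620227894
```

Call:
{"api": "carry_out", "payload": {"grip": [0, 0, 0], "travel": [[0, 0, 0], [0, 0, 0], [0, 0, 0]], "twist": [0.5, 0, 0]}}

```text
time_s: 18.77
ee_pos: [0.5673, 0.1465, 0.0801]
eef_rot: [[-0.937, 0.349, 0.0], [0.349, 0.937, -0.0], [-0.0, 0.0, -1.0]]
contact_force: [2.5, -4.5, -10.7]
width: 0.0132
grip_force: 59.4
```

```bash
python3 st.py
```

```text
[0.5673 0.1465 0.0801] yaw 159.56 F [  2.5  -4.5 -10.7] M [-0.63  -0.439 -0.158] w 0.0132 59.4 q6 -1.0130621310990402
```

Call:
{"api": "carry_out", "payload": {"grip": [0, 0, 0], "travel": [[0, 0, 0], [0, 0, 0], [0, 0, 0]], "twist": [0.5, 0, 0]}}

```text
time_s: 19.15
ee_pos: [0.5673, 0.1465, 0.0801]
eef_rot: [[-0.921, 0.39, 0.0], [0.39, 0.921, -0.0], [-0.0, 0.0, -1.0]]
contact_force: [2.7, -4.0, -9.8]
width: 0.0132
grip_force: 59.4
```

```bash
python3 st.py
```

```text
[0.5673 0.1465 0.0801] yaw 157.06 F [ 2.7 -4.  -9.8] M [-0.555 -0.398 -0.21 ] w 0.0132 59.4 q6 -0.9694326814964374
```

```bash
cat > pins.py <<'E'
from m import *
import sys
c=capture("wrist"); P=cloud(c); hsv=cv2.cvtColor(c["color"],cv2.COLOR_RGB2HSV); k=np.array([.5675,.1465])
for nm,c in(("wrist",c),("scene",capture("scene")),("side",capture("side"))):
    P=cloud(c); hsv=cv2.cvtColor(c["color"],cv2.COLOR_RGB2HSV)
    d=np.hypot(P[...,0]-k[0],P[...,1]-k[1])
    b=(d<.05)&(P[...,2]<.09)&(P[...,2]>.055)&(hsv[...,1]>110)&(hsv[...,0]>12)&(hsv[...,0]<35)&(hsv[...,2]>50)
    n,l,s,ce=cv2.connectedComponentsWithStats(b.astype(np.uint8),connectivity=4)
    for i in range(1,n):
        if s[i,4]>3:
            v=onplane(c,[ce[i]],.077)[0][:2]-k; print(nm,s[i,4],ce[i].round(0),"r",np.hypot(*v).round(4),"ang",np.arctan2(v[1],v[0]).round(3)%(2*np.pi))
    if nm=="wrist" and len(sys.argv)>1: save(c,sys.argv[1])
E
python3 pins.py w4.png
```

```text
wrist 521 [247. 217.] r 0.0356 ang 3.228185307179586
wrist 496 [226. 258.] r 0.0306 ang 4.060185307179586
wrist 91 [233. 292.] r 0.0304 ang 4.801185307179586
scene 9 [324. 187.] r 0.0329 ang 3.4021853071795864
scene 25 [321. 198.] r 0.0316 ang 4.567185307179586
side 34 [276. 253.] r 0.0341 ang 3.3341853071795864
```

View pics/w4.png

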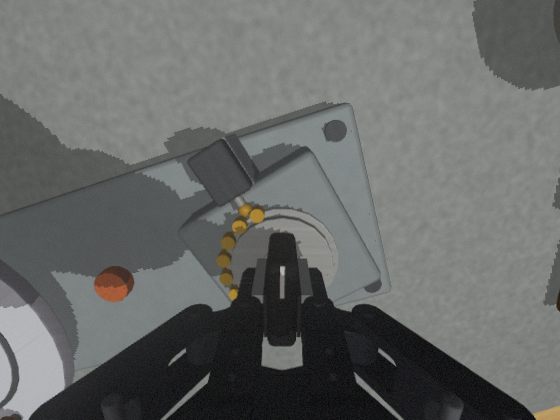

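The view shows the roller tip at (246,210) sitting between pin 1 (257,215) and pin 2 (239,226). That is the first stop. I'll get the angles from these pixels.

```bash
python3 - <<'E'
from h import *
c=capture("wrist"); k=np.array([.5675,.1465])
for z in(.073,.077):
    v=onplane(c,[(257,215),(239,226),(229,242),(224,260),(226,278),(234,295),(246,210),(220,171)],z)[:,:2]-k
    print((np.arctan2(v[:,1],v[:,0])%(2*np.pi)).round(3),np.hypot(*v.T).round(4))
E
```

```text
[3.107 3.464 3.81  4.18  4.549 4.926 3.222 3.243] [0.0335 0.0333 0.032  0.0318 0.0321 0.0332 0.0385 0.063 ]
[3.083 3.42  3.749 4.109 4.479 4.868 3.195 3.226] [0.0347 0.034  0.0322 0.0313 0.0307 0.0311 0.0394 0.0632]
```

Call:
{"api": "carry_out", "payload": {"grip": [0, 0, 0, 0, 0, 0, 0, 0, 0, 0, 0, 0], "travel": [[0, 0, 0], [0, 0, 0], [0, 0, 0], [0, 0, 0], [0, 0, 0], [0, 0, 0], [0, 0, 0], [0, 0, 0], [0, 0, 0], [0, 0, 0], [0, 0, 0], [0, 0, 0]], "twist": [0.4, 0.4, 0.4, 0.4, 0.4, 0.4, 0.4, 0.4, 0.4, 0.4, 0, 0]}}

```text
time_s: 20.85
ee_pos: [0.5673, 0.1465, 0.0801]
eef_rot: [[-0.732, 0.682, 0.0], [0.682, 0.732, -0.0], [-0.0, 0.0, -1.0]]
contact_force: [1.7, -5.2, -10.6]
width: 0.0134
grip_force: 59.5
```

```bash
python3 st.py
```

```text
[0.5673 0.1465 0.0801] yaw 137.04 F [  1.7  -5.2 -10.6] M [-0.692 -0.441 -0.151] w 0.0134 59.5 q6 -0.61997279805519
```

Call:
{"api": "carry_out", "payload": {"grip": [0, 0, 0, 0, 0, 0, 0, 0, 0, 0, 0, 0], "travel": [[0, 0, 0], [0, 0, 0], [0, 0, 0], [0, 0, 0], [0, 0, 0], [0, 0, 0], [0, 0, 0], [0, 0, 0], [0, 0, 0], [0, 0, 0], [0, 0, 0], [0, 0, 0]], "twist": [0.4, 0.4, 0.4, 0.4, 0.4, 0.4, 0.4, 0.4, 0.4, 0.2, 0, 0]}}

```text
time_s: 22.35
ee_pos: [0.5672, 0.1466, 0.0801]
eef_rot: [[-0.469, 0.883, -0.0], [0.883, 0.469, 0.0], [0.0, -0.0, -1.0]]
contact_force: [0.4, -4.0, -8.7]
width: 0.0133
grip_force: 59.6
```

```bash
python3 st.py; python3 pins.py w5.png
```

```text
[0.5672 0.1466 0.0801] yaw 117.99 F [ 0.4 -4.  -8.7] M [-0.447 -0.107 -0.182] w 0.0133 59.6 q6 -0.2875307078683155
wrist 202 [256. 215.] r 0.0359 ang 2.395
wrist 195 [239. 226.] r 0.0348 ang 2.71
wrist 488 [223. 249.] r 0.0336 ang 3.188185307179586
wrist 152 [226. 278.] r 0.0303 ang 3.755185307179586
wrist 84 [233. 292.] r 0.0296 ang 4.093185307179587
scene 12 [323. 187.] r 0.033 ang 3.4441853071795863
scene 9 [320. 194.] r 0.0317 ang 4.178185307179586
side 55 [275. 257.] r 0.0358 ang 2.9
```

View pics/w5.png

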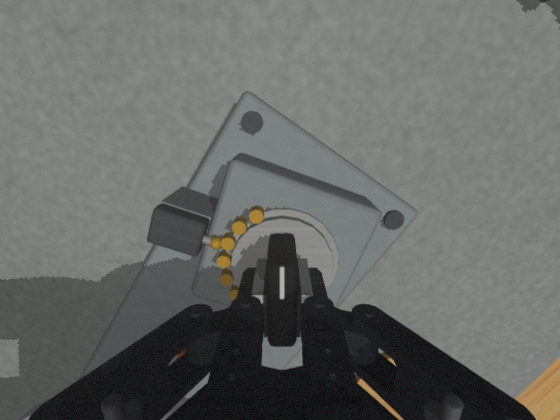

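The view shows the roller at (215,243) level with pin 3 (228,243); pin 4 is at (223,261).

```bash
python3 - <<'E'
from h import *
c=capture("wrist"); k=np.array([.5675,.1465])
for z in(.073,.077):
    v=onplane(c,[(256.5,215),(239,226),(228.5,242.5),(223.5,261),(226,278.5),(234,294),(215,243),(179,228)],z)[:,:2]-k
    print((np.arctan2(v[:,1],v[:,0])%(2*np.pi)).round(3),np.hypot(*v.T).round(4))
E
```

```text
[2.415 2.755 3.105 3.481 3.841 4.198 3.209 3.202] [0.0347 0.0341 0.0326 0.0321 0.0317 0.032  0.0392 0.0603]
[2.392 2.713 3.045 3.41  3.769 4.136 3.156 3.168] [0.0358 0.0349 0.0328 0.0316 0.0305 0.0299 0.039  0.0596]
```

```bash
python3 - <<'E'
import h; from h import *
c=capture("wrist"); real=bot.get_state
class F: 
    @staticmethod
    def get_state(): return {"ee_pos":np.array([.56897,.14920,.22947]),"eef_rot":np.array([[-.9993,-.037,-.002],[-.037,.9993,0],[.002,0,-1]])}
def an(px,z,k): v=onplane(c,px,z)[:,:2]-k; return np.arctan2(v[:,1],v[:,0])%(2*np.pi),np.hypot(*v.T)
p0=[(267.8,165.6),(258,171.9),(251.5,180.8),(248.7,191.3),(249.3,202),(253.9,211.6)]; p2=[(256.5,215),(239,226),(228.5,242.5),(223.5,261),(226,278.5),(234,294)]
for z in(.068,.071,.074,.077):
  h.bot=F; 
  w=onplane(c,p0,z)[:,:2]; x=np.linalg.lstsq(np.c_[2*w,np.ones(6)],(w**2).sum(1),rcond=None)[0]; k=x[:2]
  a,r=an(p0+[(276.6,159.7)],z,k); t0=.425-np.mean(a[:6]-.35*np.arange(6)-a[6])
  h.bot=bot
  w=onplane(c,p2,z)[:,:2]; x=np.linalg.lstsq(np.c_[2*w,np.ones(6)],(w**2).sum(1),rcond=None)[0]; k2=x[:2]
  a2,r2=an(p2+[(215,243),(179,228)],z,k2); t2=.425-np.mean(a2[:6]-.35*np.arange(6)-a2[6])
  print(z,"k",k.round(4),"r",r.mean().round(4),"th0",t0.round(3),"k2",k2.round(4),r2.mean().round(4),"th2",t2.round(3),"th0 implied",(t2-1.117).round(3),(a[:6]-.35*np.arange(6)).round(2),(a2[:6]-.35*np.arange(6)).round(2))
E
```

```text
0.068 k [0.567  0.1498] r 0.0352 th0 0.142 k2 [0.5713 0.1465] 0.0409 th2 1.217 th0 implied 0.1 [3.57 3.58 3.57 3.57 3.56 3.56] [2.51 2.49 2.48 2.47 2.45 2.42]
0.071 k [0.5662 0.1498] r 0.0349 th0 0.142 k2 [0.5705 0.1479] 0.0401 th2 1.217 th0 implied 0.1 [3.57 3.58 3.57 3.57 3.56 3.56] [2.51 2.49 2.48 2.47 2.45 2.42]
0.074 k [0.5654 0.1497] r 0.0345 th0 0.142 k2 [0.5697 0.1494] 0.0393 th2 1.217 th0 implied 0.1 [3.57 3.58 3.57 3.57 3.56 3.56] [2.51 2.49 2.48 2.47 2.45 2.42]
0.077 k [0.5646 0.1497] r 0.0342 th0 0.142 k2 [0.5689 0.1509] 0.0385 th2 1.217 th0 implied 0.1 [3.57 3.58 3.57 3.57 3.56 3.56] [2.51 2.49 2.48 2.47 2.45 2.42]
```

```bash
cat > avg.py <<'E'
from h import *
L=[]
for i in range(6): capture("side"); s=bot.get_state(); L.append(np.r_[s["moment"],s["contact_force"],s["joint_efforts"][5]])
R=np.array(s["eef_rot"]); print("yaw",np.degrees(np.arctan2(R[1,0],R[0,0])).round(2),np.mean(L,0).round(3),np.std(L,0).round(3)[[2,6]],s["time_s"])
E
python3 avg.py
```

```text
yaw 117.99 [-0.38  -0.093 -0.053  1.007 -3.248 -7.977 -0.072] [0.037 0.003] 22.9
```

Call:
{"api": "carry_out", "payload": {"grip": [0, 0, 0], "travel": [[0, 0, 0], [0, 0, 0], [0, 0, 0]], "twist": [0.4, 0, 0]}}

```text
time_s: 23.28
ee_pos: [0.5673, 0.1466, 0.0801]
eef_rot: [[-0.438, 0.899, 0.0], [0.899, 0.438, 0.0], [0.0, 0.0, -1.0]]
contact_force: [0.8, -3.9, -7.6]
width: 0.0134
grip_force: 59.7
```

```bash
python3 avg.py
```

```text
yaw 115.99 [-0.261 -0.02  -0.202 -0.368 -2.279 -8.201 -0.211] [0.022 0.009] 23.575
```

Call:
{"api": "carry_out", "payload": {"grip": [0, 0, 0], "travel": [[0, 0, 0], [0, 0, 0], [0, 0, 0]], "twist": [0.3, 0, 0]}}

```text
time_s: 23.95
ee_pos: [0.5672, 0.1466, 0.0801]
eef_rot: [[-0.414, 0.91, -0.0], [0.91, 0.414, 0.0], [0.0, -0.0, -1.0]]
contact_force: [0.5, -1.7, -7.5]
width: 0.0132
grip_force: 59.7
```

```bash
python3 avg.py
```

```text
yaw 114.49 [-0.207  0.026 -0.157  0.169 -2.299 -7.772 -0.158] [0.014 0.005] 24.25
```

Call:
{"api": "carry_out", "payload": {"grip": [0, 0, 0], "travel": [[0, 0, 0], [0, 0, 0], [0, 0, 0]], "twist": [0.2, 0, 0]}}

```text
time_s: 24.62
ee_pos: [0.5672, 0.1465, 0.0801]
eef_rot: [[-0.399, 0.917, -0.0], [0.917, 0.399, -0.0], [-0.0, -0.0, -1.0]]
contact_force: [-1.6, -2.8, -7.4]
width: 0.0131
grip_force: 59.7
```

```bash
python3 avg.py
```

```text
yaw 113.48 [-0.271  0.025  0.012 -0.52  -2.123 -7.873  0.022] [0.02  0.003] 24.925
```

Call:
{"api": "carry_out", "payload": {"grip": [0, 0, 0], "travel": [[0, 0, 0], [0, 0, 0], [0, 0, 0]], "twist": [0.2, 0, 0]}}

```text
time_s: 25.3
ee_pos: [0.5672, 0.1465, 0.0801]
eef_rot: [[-0.383, 0.924, -0.0], [0.924, 0.383, -0.0], [-0.0, -0.0, -1.0]]
contact_force: [-1.0, -3.6, -8.1]
width: 0.0129
grip_force: 59.8
```

```bash
python3 avg.py
```

```text
yaw 112.49 [-0.474  0.016  0.297 -0.098 -2.777 -7.736  0.287] [0.028 0.004] 25.6
```

The torque changes sign at a yaw of about 113.5°, which is the bottom of the third stop. I'll back off 1° and check.

Call:
{"api": "carry_out", "payload": {"grip": [0, 0, 0, 0], "travel": [[0, 0, 0], [0, 0, 0], [0, 0, 0], [0, 0, 0]], "twist": [-0.18, 0, 0, 0]}}

```text
time_s: 26.1
ee_pos: [0.5672, 0.1466, 0.0801]
eef_rot: [[-0.397, 0.918, -0.0], [0.918, 0.397, 0.0], [0.0, -0.0, -1.0]]
contact_force: [-0.7, -2.7, -8.5]
width: 0.013
grip_force: 59.7
```

```bash
python3 avg.py; python3 st.py; python3 - <<'E'
from m import *
c=capture("wrist"); w=c["color"][150:350,140:380]; s=capture("scene")["color"][130:330,130:400]
cv2.imwrite("pics/f.png",cv2.resize(np.hstack([w,s]),(800,314),interpolation=cv2.INTER_CUBIC)[:,:,::-1])
E
```

```text
yaw 113.38 [-0.365  0.056  0.072 -0.284 -2.96  -8.126  0.071] [0.023 0.003] 26.4
[0.5672 0.1466 0.0801] yaw 113.38 F [-0.  -3.4 -8.4] M [-0.374  0.037  0.059] w 0.013 59.7 q6 -0.20699913855847563
```

View pics/f.png

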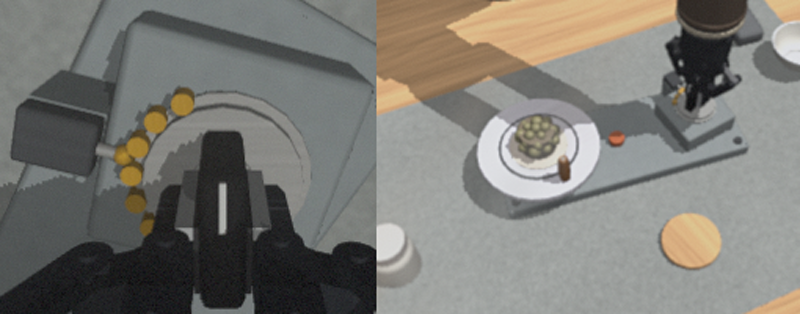

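The left crop shows the roller (122,155) seated between pin 3 (137,147) and pin 4 (130,175), which is the third stop, with the bar still gripped. The right crop shows the turntable's handle back where it started and the test disc, rib and jar undisturbed.

```bash
python3 -c "from workcell import order; print(order.hand_in())"
```

```text
the job is handed in; nothing more can be done
None
```

The job is handed in at about 26 s: the turntable made one full clockwise turn and its handle is back within about 1 mm of where it began, and the index knob sits in its third stop with the bar still gripped.

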